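# Mount a colonnette between lathe centres and hold the speed lever at third

## Robot

A 6-joint arm with a two-finger parallel gripper is mounted at the origin on the work surface. World frame = base frame: x ahead of the robot, y to its left, z up, the work surface at z = 0. Lengths are in m, angles in rad, forces in N, time in s.
With the tool pointing down it reaches from about 0.225 to 0.875 m from the base axis. Payload 3.4 kg.
Tool frame: the origin (TCP) lies where the fingers leave the gripper's body, on its centre line; the fingertips stand 73 mm ahead of it and the grasp point (between the pads) lies 54 mm ahead of it; z points along the fingers, y is the line along which they close (so a half turn about z gives the same grasp; the last joint's range is limited). The gripper opens to 85 mm and grips with 20 to 120 N. Pads are 22 mm wide; open, the fingers measure 114 mm over their backs; the gripper's body (76 mm by 85 mm) begins 54 mm behind the grasp point. The pads swing forward as they close: fully open they stand 13 mm farther back than shut.
Start: joints at [1.1, 0.276, 1.505, -0, 1.361, -0.121], TCP at [0.197, 0.54, 0.304] pointing down, gripper open.
Joint ranges: [-2.89, 2.89], [-0.75, 2.08], [0.22, 2.7], [-1.18, 4.32], [0.11, 2.71], [-2.7, 2.7]. Speed limits (rad/s): [2.57, 2.57, 3.14, 3.14, 3.14, 3.14].

## Interface

Orientations are given as [roll, pitch, yaw] about the fixed x, y, z axes, in that order (R = Rz(yaw) Ry(pitch) Rx(roll)).
In Python, from station import env gives the robot as it stands.
- The arm moves only by the tool advance, called after "Emit:" by a JSON object that holds its "api" and its "payload". Schema: {"type":"object","properties":{"segments":{"type":"array","items":{"type":"object","properties":{"xyz":{"type":"array","items":{"type":"number"},"minItems":3,"maxItems":3},"rz":{"type":"number"},"jaw":{"type":"number"}},"additionalProperties":false,"required":["jaw"]},"minItems":1,"maxItems":20},"squeeze":{"type":"number"},"only":{"type":"string"},"quiet":{"type":"boolean"},"lines":{"type":"string"}},"required":["segments"],"additionalProperties":false}. segments is a list of rows, 1 to 20 of them, each an object with the fields xyz (a list: dx, dy, dz in m), rz (a turn about the tool's z in rad), jaw (the finger opening in m); a field left out counts as zero (the opening has to be given); each row shifts and turns the commanded pose from where the row before left it, along the tool's axes as they then stand; what a row does not reach is not made up. A row lasts 1/12 s, in which the tool goes at most 0.0417 m and 0.125 rad, less where a joint would pass 70% of its speed; a pose out of reach is approached as far as the arm can. The fingers move at their own pace and stop on an object; squeeze is the grip in N (left out, the last holds). Time passes only in rows, so rows that do not move let the fingers close. The tool returns the time, the measured TCP pose, the force, the opening and the grip force at its end. only (a regular expression) keeps the lines of the reply that match it, lines (a string "A,B") keeps lines A to B, and quiet returns only ok. Input that does not fit is refused with a message, and nothing moves.
- env.get_state(): the state, without advancing time (a new reading comes with each control period).
- env.get_image(name): name is "scene" or "top" or "wrist"; returns the picture (480x640x3 uint8, blue, green, red); there is no depth.
- env.camera_params(name): a dict with "camera_matrix" (3x3 intrinsics, pixels), "distortion" ([k1, k2, p1, p2, k3] as OpenCV has them; the pictures are not rectified), "rvec" (rotation vector, rad) and "tvec" (3), from world to camera coordinates, as OpenCV has them. Camera axes: x right, y down, z forward; pixel columns grow to the right and rows downward; lengths in m; the calibration is good to about 2 mm. A picture is of the moment at which its call begins: read the wrist's pose just before it. camera_params takes no time and is no camera call; for the wrist camera it gives the pose at the moment of the call.
- env.job_done(): hands the job in; it is judged then, once.
The state is a dict: "time": time; "qpos": joint angles; "joint_vel": joint speeds; "tau": joint torques, N m; "tool_pos": TCP position; "tool_rot": TCP orientation; "force": force on the tool from outside, world axes, zero at the start; "moment": the same for the moment, N m; "width": finger opening in m; "grip_force": force on a finger pad.
Only numpy, scipy, OpenCV 4.12 (cv2) and the standard library are available. Lean on these libraries where they do the work, as an engineer would, in place of code of your own. Each camera call takes 0.05 s, during which the arm holds its last target. There are 200 camera calls.

## Task

Take the red colonnette from the rack, lay it in the two V rests of the little lathe and slide the tailstock up until both centres are fully home in its end holes and carry it clear of the rests, then let go of it and of the tailstock. Only then press the red spring-return speed lever down past its first two clicks to the third, and finish while holding it there. Leave the gilded colonnette in the rack and the burnisher in front of the lathe where they are.

Things in the scene. Friction and masses are not known exactly. Their poses are not given: they have to be found in the camera images.
- colonnette: Turned colonnette to mount: round rod, red shaft 20 mm thick, 170 mm long, about 70 g, ends alike. Origin at its middle on its axis, x along the rod. Cream beads 27 mm thick 58-65 mm from the middle; bare ends 24 mm thick with a centre hole 13 mm wide, 12 mm deep. Lies level in either place of the rack, its axis 55 mm above the bench.
- gilded: A finished gold colonnette of the same shape in the rack's other place, 84 mm beside the red one. Leave it there.
- rack: Fixed wooden rack, 130 x 170 x 14 mm base; origin at the centre of its underside. Its two places lie along its x axis at y = +42 and -42 mm, each a pair of V notches 80 mm apart (12 mm thick), free in the middle for fingers.
- lathe: Small green lathe, fixed. Origin under the bed, midway between the centres; y along the bed from tailstock to headstock, x to its back (away from the robot). Axis of the centres: over the bed's middle, 115 mm above the bench. Headstock (motor behind it) y = 101 to 205 mm, 84 mm deep, top at 156 mm; its fixed 60-degree centre points to -y, tip at y = 76 mm. Bed top at 50 mm.
- centre_line (a point): The point on the axis of the centres, 115 mm above the bench, where the middle of the colonnette is once it is fully home between the centres; axes as the lathe's.
- rests: Two V rests on the bed, 8 mm thick, at y = +-32 mm (origin and axes as the lathe's), mouth 34 mm wide. They carry the rod's axis 112 mm above the bench, 3 mm below the centres, which lift it as they go home. Lay the rod with its middle 12 to 18 mm from centre_line towards the tailstock to clear both centres; the tailstock then pushes it along the rests on to the headstock centre.
- tailstock (a joint): Slide of the tailstock, m: 0 = fully back (tip of its centre at y = -126 mm in the lathe's frame), grows towards the headstock, to 0.07. Starts at 0 to 0.012; both centres are home near 0.052, at a firm stop against the rod. It drags with about 5 N and stays where it is left; about 10 N more seats the centres.
- tail_knob (a point): Middle of the black upright knob on top of the tailstock, 22 mm in diameter, 36 mm tall (142 to 176 mm above the bench; this point is at 160 mm). It moves with the tailstock; pinch it or push it.
- speed_lever (a joint): Angle of the red-handled speed lever on the dial at the headstock's outer end, rad: 0 = off (21 degrees above level), grows as it is pressed down. Clicks at 0.24, 0.49 and, third, 0.74; stop at 0.76. A spring returns it to 0 from everywhere: at the handle about 4 N at the start, 10 N at the third click, up to 3 N more just before each click.
- lever_grip (a point): Middle of the lever's red round cross-handle, 18 mm thick, 58 mm long, lying along the lathe's y, 105 mm from the pivot axis. Off: 152 mm above the bench; third click: about 77 mm. The lever's arm joins it 29 mm towards the headstock. Press it from above, or pinch it from above (it turns in the grip).
- lever_pivot (a point): Point on the lever's hinge axis, level with the handle's middle along the axis; the axis is parallel to the lathe's y axis, 115 mm above the bench. The handle lies on its robot side (towards the lathe's -x).
- burnisher: Agate burnisher, a wooden-handled tool 180 mm long and 18 mm thick, lying on the bench in front of the lathe, roughly parallel to it; origin under its middle. Leave it there.

How it is judged:
By the outcome, as a careful person would: the job done as asked, in the order asked, and still so for the second after the job is handed in, while the arm keeps its last pose, push and grip.
It also fails if it takes over 61 s, if anything falls off the work surface, if the arm or the gripper's body presses on something with over 40 N, if the wrist force passes 120 N, or if a joint passes its speed limit or range.

## Working session

There is one attempt and no reset: what is moved stays moved. The work goes in short steps, Python scripts to look and compute and a tool call to move; the robot and the scene stay as the last step left them, time stands still between calls to the robot, and variables do not carry over. Pictures are saved under pics/ and viewed, at most 10 in all, crops included, and the job is handed in when it is done.

```bash
ls; mkdir -p pics
```

Run:
```python
from station import env
import cv2
for n in("scene","top"):
    cv2.imwrite(f"pics/{n}0.png",env.get_image(n))
    p=env.camera_params(n); print(n,p)
s=env.get_state();print(s)
```

```text
pics
station.py
scene {'camera_matrix': array([[463.38693398,   0.        , 312.99408298],
       [  0.        , 463.38693398, 245.8135543 ],
       [  0.        ,   0.        ,   1.        ]]), 'distortion': array([-0.11282414,  0.        ,  0.        ,  0.        ,  0.        ]), 'rvec': array([ 1.63268265,  1.53824074, -0.85621251]), 'tvec': array([-0.01631189, -0.15966595,  1.47126622])}
top {'camera_matrix': array([[613.4136213 ,   0.        , 319.83711874],
       [  0.        , 613.4136213 , 243.89202953],
       [  0.        ,   0.        ,   1.        ]]), 'distortion': array([-0.14733552,  0.        ,  0.        ,  0.        ,  0.        ]), 'rvec': array([ 2.13848164, -2.17421178,  0.15155503]), 'tvec': array([-0.01071186,  0.54851159,  1.20731577])}
{'time': 0.1, 'qpos': array([ 1.09997701e+00,  2.76530872e-01,  1.50598944e+00, -1.89802717e-05,
        1.36070317e+00, -1.21031830e-01]), 'joint_vel': array([ 0.00043283, -0.00123827, -0.00280466,  0.00065273,  0.00151427,
        0.00031488]), 'tau': array([ 1.92331783e-03, -4.17699659e+01, -2.46405387e+01, -2.27680171e-04,
        5.72566714e-03, -4.77383423e-06]), 'tool_pos': array([0.19692077, 0.53986067, 0.30313343]), 'tool_rot': array([-3.13997152e+00, -1.78479725e-04,  2.79180900e+00]), 'force': array([-0.15182975, -0.24826432, -0.17266596]), 'moment': array([ 0.03490392, -0.01289481, -0.03179994]), 'grip_force': 0.0, 'width': 0.08548410845458147}
```

View pics/scene0.png

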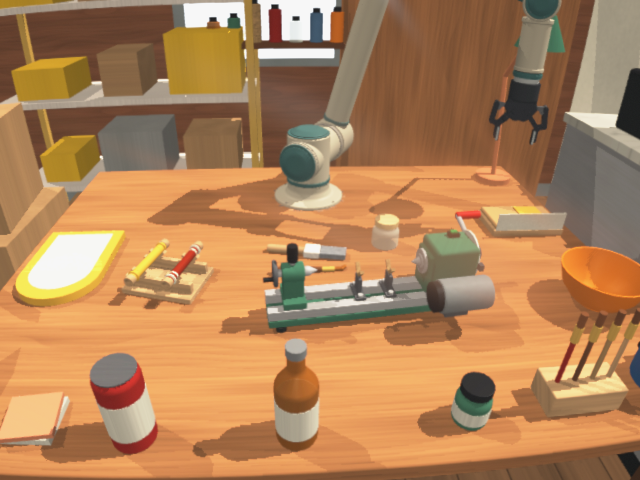

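View pics/top0.png

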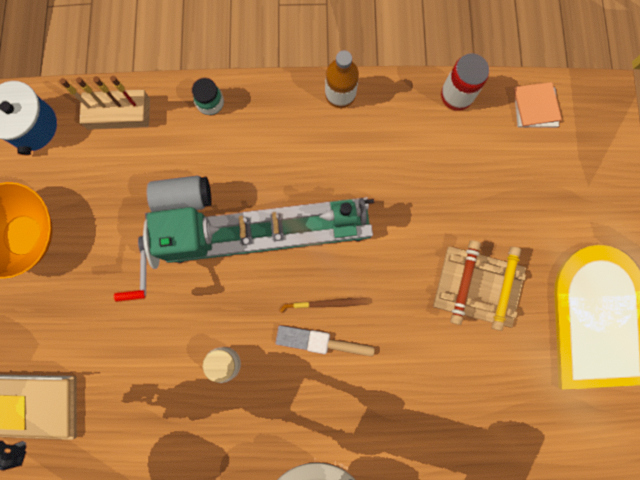

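The top view shows the red rod at about (467,282), the gilded one at (508,288), the knob at (346,209), the headstock at (178,235) and the lever handle at (129,295). The burnisher is at (325,302). Next I'll measure them and take enlarged crops.

Create h.py:
```python
import cv2,numpy as np
def ray(P,uv):
    u=cv2.undistortPoints(np.array(uv,float).reshape(-1,1,2),P["camera_matrix"],P["distortion"]).reshape(-1,2)
    R=cv2.Rodrigues(P["rvec"])[0]
    d=np.c_[u,np.ones(len(u))]@R
    return -R.T@P["tvec"],d
def plane(P,uv,z):
    c,d=ray(P,uv); return c+d*((z-c[2])/d[:,2])[:,None]
def tri(P1,a,P2,b):
    c1,d1=ray(P1,a);c2,d2=ray(P2,b);d1=d1[0];d2=d2[0]
    s=np.linalg.lstsq(np.c_[d1,-d2],c2-c1,rcond=None)[0]
    p,q=c1+s[0]*d1,c2+s[1]*d2
    return (p+q)/2,np.linalg.norm(p-q)
def proj(P,X): return cv2.projectPoints(np.array(X,float).reshape(-1,1,3),P["rvec"],P["tvec"],P["camera_matrix"],P["distortion"])[0].reshape(-1,2)
def mask(im,lo,hi,box):
    h=cv2.cvtColor(im,cv2.COLOR_BGR2HSV); h[...,0]=(h[...,0].astype(int)+90)%180
    m=cv2.inRange(h,lo,hi); o=np.zeros_like(m); x0,y0,x1,y1=box; o[y0:y1,x0:x1]=m[y0:y1,x0:x1]; return o
def rect(m):
    c=max(cv2.findContours(m,0,1)[0],key=cv2.contourArea); return cv2.minAreaRect(c)
```

Run:
```python
from h import *
from station import env
T=env.camera_params("top");S=env.camera_params("scene")
t=cv2.imread("pics/top0.png");s=cv2.imread("pics/scene0.png")
# hue shifted by 90: red -> 90
for nm,im,box in(("rodT",t,(430,235,490,330)),("levT",t,(105,280,146,310)),("rodS",s,(160,235,205,290)),("levS",s,(450,205,482,225))):
    m=mask(im,(84,140,50),(97,255,255),box); r=rect(m); print(nm,r,[tuple(np.round(p,1)) for p in cv2.boxPoints(r)])
a=cv2.resize(t[170:310,105:385],None,fx=2.8,fy=2.8,interpolation=2)
b=cv2.resize(t[230:340,425:535],None,fx=1.9,fy=1.9,interpolation=2)
c=cv2.resize(s[190:330,255:500],None,fx=2.3,fy=2.3,interpolation=2)
o=np.zeros((600,800,3),np.uint8);o[:a.shape[0],:a.shape[1]]=a[:,:800]
c=c[:205];o[392:392+205,:c.shape[1]]=c;o[392:600,565:565+209]=b[:208]
cv2.imwrite("pics/crop1.png",o)
```

```text
rodT ((469.7353515625, 263.058837890625), (7.761139392852783, 5.5783185958862305), 14.03624439239502) [(np.float32(465.3), np.float32(264.8)), (np.float32(466.6), np.float32(259.4)), (np.float32(474.2), np.float32(261.3)), (np.float32(472.8), np.float32(266.7))]
levT ((128.85365295410156, 295.1829528808594), (8.724091529846191, 30.147809982299805), 83.6598129272461) [(np.float32(113.4), np.float32(292.5)), (np.float32(143.4), np.float32(289.2)), (np.float32(144.3), np.float32(297.9)), (np.float32(114.4), np.float32(301.2))]
rodS ((184.26898193359375, 262.0723876953125), (8.636730194091797, 28.15241813659668), 41.6335334777832) [(np.float32(171.7), np.float32(269.7)), (np.float32(190.4), np.float32(248.7)), (np.float32(196.8), np.float32(254.4)), (np.float32(178.1), np.float32(275.5))]
levS ((467.5964660644531, 214.35025024414062), (7.338446140289307, 25.078962326049805), 85.91438293457031) [(np.float32(454.8), np.float32(211.6)), (np.float32(479.8), np.float32(209.8)), (np.float32(480.4), np.float32(217.1)), (np.float32(455.4), np.float32(218.9))]
```

View pics/crop1.png

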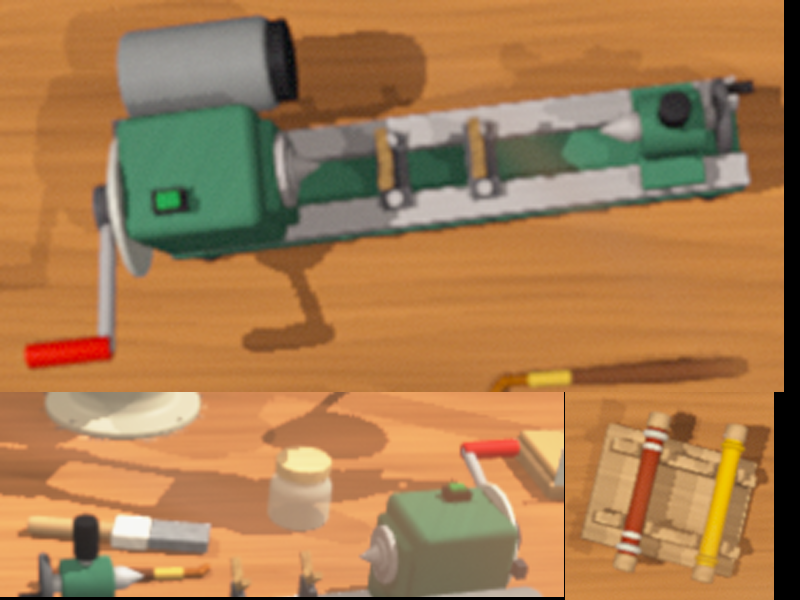

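The crop shows the rod ends near top pixels (474,242) and (457,324), the knob top at (346,208.6), the tail tip near (319,216) and the rest posts at about (245,236) and (278,230). Next step: numbers for the rod and the lathe axis.

Run:
```python
from h import *
from station import env
T=env.camera_params("top");S=env.camera_params("scene")
t=cv2.imread("pics/top0.png");s=cv2.imread("pics/scene0.png")
m=mask(t,(84,150,70),(98,255,255),(440,245,485,320));r=rect(m);print("shaft",r)
bp=cv2.boxPoints(r)
e=sorted([(bp[i]+bp[(i+1)%4])/2 for i in range(4)],key=lambda p:p[1]);e=[e[0],e[3]]
w=plane(T,e+[(473.9,242),(456.6,323.7)],.055);print("shaft/rod ends",w.round(4),np.linalg.norm(w[0]-w[1]),np.linalg.norm(w[2]-w[3]),"mids",(w[0]+w[1])/2,(w[2]+w[3])/2)
d=w[0]-w[1];print("rod yaw",np.degrees(np.arctan2(d[1],d[0])))
# knob
h=cv2.cvtColor(t,cv2.COLOR_BGR2HSV);m=np.zeros(h.shape[:2],np.uint8);m[200:218,337:356]=(h[200:218,337:356,2]<50)*255
c,rad=cv2.minEnclosingCircle(max(cv2.findContours(m,0,1)[0],key=cv2.contourArea));print("knob",c,rad,plane(T,[c],.176))
# lever
lt=[(113.9,296.9),(143.8,293.5)];L=plane(T,lt,.152);d=L[0]-L[1];print("lever",L.mean(0),np.linalg.norm(d),"yaw",np.degrees(np.arctan2(-d[0],d[1])))
print("tri lever",tri(T,[(128.85,295.2)],S,[(467.6,214.35)]))
f=lambda x,y:(105+x/2.8,170+y/2.8)
for n,p,z in(("front",[f(290,235),f(745,184)],.05),("back",[f(280,130),f(715,83)],.05),("tips",[f(600,130),f(330,158)],.115)):
    w=plane(T,p,z);d=w[0]-w[1];print(n,w.round(4),np.linalg.norm(d),"yaw",np.degrees(np.arctan2(d[0],-d[1])) )
```

```text
shaft ((465.18133544921875, 281.638427734375), (8.430987358093262, 43.868927001953125), 13.392496109008789)
shaft/rod ends [[ 0.5076 -0.3216  0.055 ]
 [ 0.4225 -0.2971  0.055 ]
 [ 0.5446 -0.331   0.055 ]
 [ 0.3816 -0.2884  0.055 ]] 0.08857270996351344 0.16851198548485877 mids [ 0.46505639 -0.30938319  0.055     ] [ 0.46309618 -0.30969396  0.055     ]
rod yaw -16.062309413979015
knob (345.6000061035156, 209.0) 6.1612677574157715 [[ 0.59274498 -0.06635913  0.176     ]]
lever [0.44316855 0.33476999 0.152     ] 0.056851850316172174 yaw 5.832395450679421
tri lever (array([0.44332679, 0.33490842, 0.15430955]), np.float64(0.001867621353181919))
front [[ 0.5297  0.2041  0.05  ]
 [ 0.5614 -0.123   0.05  ]] 0.3286869972461857 yaw -174.47127205417596
back [[ 0.6063  0.212   0.05  ]
 [ 0.6357 -0.1034  0.05  ]] 0.31678648793214914 yaw -174.6850896128107
tips [[ 0.5907 -0.0189  0.115 ]
 [ 0.5744  0.1656  0.115 ]] 0.18530132014768202 yaw 5.043307384844335
```

Add to h.py:
```python
from scipy.spatial.transform import Rotation as Ro
def go(env,x,y,z,yaw,grasp=True):
    """z,x,y of grasp point (vertical tool); prints turn first, then shift in turned tool axes"""
    s=env.get_state();p=s["tool_pos"];R0=Ro.from_euler("xyz",s["tool_rot"]).as_matrix()
    t=-(yaw-s["tool_rot"][2]);t=(t+np.pi)%(2*np.pi)-np.pi
    R=Ro.from_euler("xyz",[np.pi,0,yaw]).as_matrix()
    d=R.T@(np.array([x,y,z+(.054 if grasp else 0)])-p)
    print("t",round(s["time"],2),"turn",round(t,4),"shift",d.round(4),"dist",np.linalg.norm(d).round(3),"tilt",s["tool_rot"].round(4),"F",s["force"].round(1),"w",s["width"].round(4),s["grip_force"])
```

Run:
```python
from h import *
from station import env
W=env.camera_params("wrist");R=cv2.Rodrigues(W["rvec"])[0];s=env.get_state()
T=Ro.from_euler("xyz",s["tool_rot"]).as_matrix()
print("cam in tool",T.T@(-R.T@W["tvec"]-s["tool_pos"]),"axes\n",(T.T@R.T).round(3),W["camera_matrix"])
go(env,.50,.05,.30,2.871)
```

```bash
sed -i 's/s\["width"\].round(4)/round(s["width"],4)/' h.py
```

Run:
```python
from h import *
from station import env
go(env,.53,.05,.30,2.871)
```

```text
t 0.1 turn -0.0792 shift [-0.4519 -0.383  -0.0509] dist 0.595 tilt [-3.1400e+00 -2.0000e-04  2.7918e+00] F [-0.2 -0.2 -0.2] w 0.0855 0.0
```

Emit:
{"api": "advance", "payload": {"segments": [{"rz": -0.079,"jaw": 0.085},{"xyz": [-0.0282,-0.0239,-0.0032],"jaw": 0.085},{"xyz": [-0.0282,-0.0239,-0.0032],"jaw": 0.085},{"xyz": [-0.0282,-0.0239,-0.0032],"jaw": 0.085},{"xyz": [-0.0282,-0.0239,-0.0032],"jaw": 0.085},{"xyz": [-0.0282,-0.0239,-0.0032],"jaw": 0.085},{"xyz": [-0.0282,-0.0239,-0.0032],"jaw": 0.085},{"xyz": [-0.0282,-0.0239,-0.0032],"jaw": 0.085},{"xyz": [-0.0282,-0.0239,-0.0032],"jaw": 0.085},{"xyz": [-0.0282,-0.0239,-0.0032],"jaw": 0.085},{"xyz": [-0.0282,-0.0239,-0.0032],"jaw": 0.085},{"xyz": [-0.0282,-0.0239,-0.0032],"jaw": 0.085},{"xyz": [-0.0282,-0.0239,-0.0032],"jaw": 0.085},{"xyz": [-0.0282,-0.0239,-0.0032],"jaw": 0.085},{"xyz": [-0.0282,-0.0239,-0.0032],"jaw": 0.085},{"xyz": [-0.0282,-0.0239,-0.0032],"jaw": 0.085},{"xyz": [-0.0282,-0.0239,-0.0032],"jaw": 0.085},{"jaw": 0.085},{"jaw": 0.085}], "squeeze": 60}}

```text
time: 1.68
tool_pos: [0.5303, 0.0495, 0.3543]
tool_rot: [-3.142, -0.001, 2.867]
force: [-0.1, 0.4, -0.0]
width: 0.0852
grip_force: 0.0
```

Run:
```python
from h import *
from station import env
import pickle
W=env.camera_params("wrist");im=env.get_image("wrist");pickle.dump(W,open("w1.pkl","wb"))
cv2.imwrite("pics/w1.png",im)
go(env,.53,.05,.30,2.871)
```

```text
t 1.73 turn -0.0018 shift [-0.0008 -0.0005  0.0004] dist 0.001 tilt [ 3.1413e+00 -2.1000e-03  2.8692e+00] F [-0.8  0.6 -0.5] w 0.0849 0.0
```

View pics/w1.png

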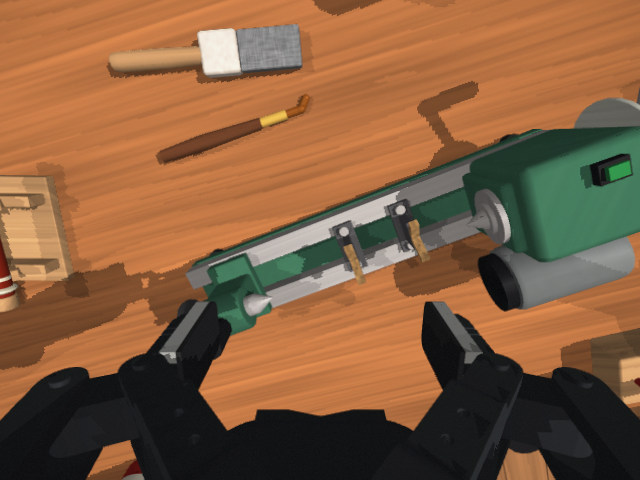

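The wrist view shows the burnisher at (235,130), the tail tip at about (270,303), the head tip at about (470,224), and the rests at about (348,250) and (408,230). I'll enlarge it for precision.

Run:
```python
from h import *
im=cv2.imread("pics/w1.png")
cv2.imwrite("pics/w1c.png",cv2.resize(im[170:330,240:506],None,fx=3,fy=3,interpolation=2))
```

```text
(no output)
```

View pics/w1c.png

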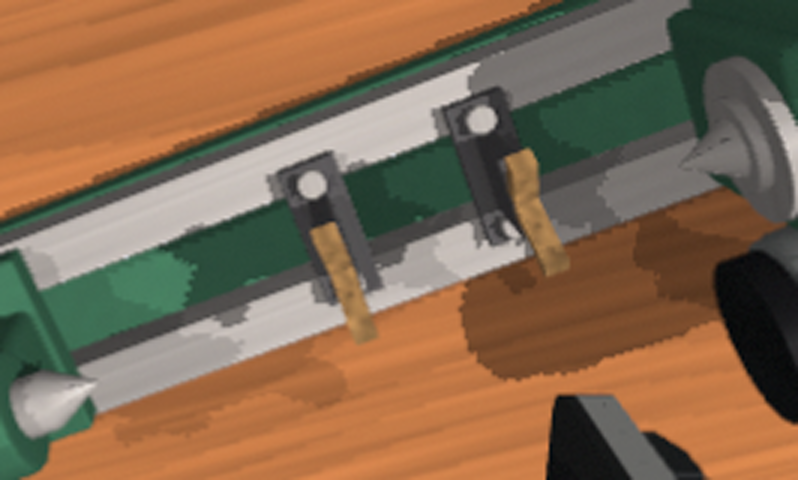

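Run:
```python
from h import *
from station import env
import pickle
W=pickle.load(open("w1.pkl","rb"));T=env.camera_params("top")
f=lambda x,y:(240+x/3,170+y/3)
P=plane(W,[f(96,381),f(682,165)],.115);print("tips",P.round(4),np.linalg.norm(P[0]-P[1]))
print("tri tail",tri(T,[(319.3,216.4)],W,[f(96,381)]),"tri head",tri(T,[(222.9,226.4)],W,[f(682,165)]))
r=plane(W,[f(325,228),f(362,338),f(520,155),f(553,270)],.125);print("rests",r.round(4),"mids",(r[0]+r[1])/2,(r[2]+r[3])/2,np.linalg.norm((r[0]+r[1]-r[2]-r[3])/2))
# bed top edges: front (grey/white) and back
b=plane(W,[f(0,250),f(470,68),f(100,412),f(700,200)],.05);print("bed",b.round(4))
for i in(0,2):
    d=b[i+1]-b[i];print(np.degrees(np.arctan2(-d[0],d[1])))
d=P[1]-P[0];print("tips yaw",np.degrees(np.arctan2(-d[0],d[1])))
```

```text
tips [[ 0.5903 -0.0162  0.115 ]
 [ 0.5698  0.1769  0.115 ]] 0.19415959629542168
tri tail (array([ 0.59252447, -0.0185111 ,  0.10851307]), np.float64(0.0015346883611548248)) tri head (array([0.56769805, 0.16698683, 0.13189931]), np.float64(0.011298479722501191))
rests [[0.5567 0.068  0.125 ]
 [0.5944 0.0702 0.125 ]
 [0.5504 0.1285 0.125 ]
 [0.5883 0.1311 0.125 ]] mids [0.57556379 0.06910562 0.125     ] [0.56933752 0.12977604 0.125     ] 0.060989060493370065
bed [[ 0.5569 -0.0523  0.05  ]
 [ 0.5373  0.1324  0.05  ]
 [ 0.6315 -0.0369  0.05  ]
 [ 0.6084  0.2038  0.05  ]]
6.028497956162506
5.4615625165493045
tips yaw 6.072408828877847
```

Run:
```python
from h import *
from station import env
go(env,.4494,-.3054,.16,np.radians(164.6))
```

```text
t 1.73 turn -0.0037 shift [-0.0175 -0.3645  0.1404] dist 0.391 tilt [ 3.1413e+00 -2.1000e-03  2.8692e+00] F [-0.8  0.6 -0.5] w 0.0849 0.0
```

Emit:
{"api": "advance", "payload": {"segments": [{"xyz": [-0.0018,-0.0365,0.014],"jaw": 0.07},{"xyz": [-0.0018,-0.0365,0.014],"jaw": 0.07},{"xyz": [-0.0018,-0.0365,0.014],"jaw": 0.07},{"xyz": [-0.0018,-0.0365,0.014],"jaw": 0.07},{"xyz": [-0.0018,-0.0365,0.014],"jaw": 0.07},{"xyz": [-0.0018,-0.0365,0.014],"jaw": 0.07},{"xyz": [-0.0018,-0.0365,0.014],"jaw": 0.07},{"xyz": [-0.0018,-0.0365,0.014],"jaw": 0.07},{"xyz": [-0.0018,-0.0365,0.014],"jaw": 0.07},{"xyz": [-0.0018,-0.0365,0.014],"jaw": 0.07},{"jaw": 0.07},{"jaw": 0.07}]}}

```text
time: 2.73
tool_pos: [0.4485, -0.3051, 0.214]
tool_rot: [3.14, -0.003, 2.869]
force: [-0.5, 0.7, -0.6]
width: 0.0699
grip_force: 0.0
```

Run:
```python
from h import *
from station import env
import pickle
W=env.camera_params("wrist");im=env.get_image("wrist");pickle.dump(W,open("w2.pkl","wb"))
cv2.imwrite("pics/w2.png",im)
m=mask(im,(84,130,60),(98,255,255),(0,0,640,480))
for c in cv2.findContours(m,0,1)[0]:
    if cv2.contourArea(c)>150: print(cv2.contourArea(c),cv2.minAreaRect(c))
go(env,.4494,-.3054,.055,np.radians(164.6))
```

```text
191.5 ((323.0, 342.0), (12.0, 26.0), 90.0)
3309.0 ((324.5, 269.5), (29.0, 127.0), 0.0)
327.0 ((325.0, 193.5), (13.0, 28.0), 90.0)
158.0 ((325.5, 173.5), (7.0, 29.0), 90.0)
t 2.78 turn -0.0022 shift [-0.0007 -0.0011  0.1057] dist 0.106 tilt [ 3.1397e+00 -1.5000e-03  2.8706e+00] F [-0.   0.4 -0.2] w 0.0702 0.0
```

View pics/w2.png

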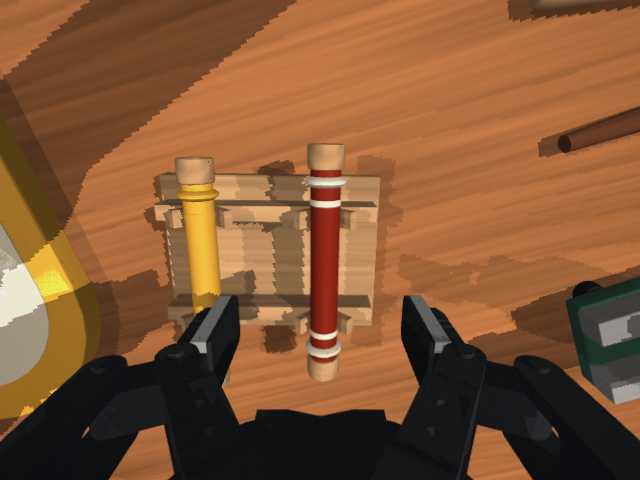

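The rod stands vertical in the image at column 324–325, with beads at rows about 182 and 351, so it is well centred between the fingers. I'll cast the bead pixels to confirm its middle.

Run:
```python
from h import *
from station import env
import pickle
W=pickle.load(open("w2.pkl","rb"))
p=plane(W,[(325,182),(324,351)],.065);print(p.round(4),np.linalg.norm(p[0]-p[1]),p.mean(0).round(4));d=p[0]-p[1];y=np.arctan2(d[1],d[0]);print(np.degrees(y))
g=p.mean(0)-.015*d/np.linalg.norm(d)
p=plane(W,[(325.4,155),(322.5,370)],.06);print(p.mean(0),np.linalg.norm(p[0]-p[1]))
print(g);go(env,g[0],g[1],.055,y+np.pi)
```

```text
[[ 0.4039 -0.2895  0.065 ]
 [ 0.5205 -0.3223  0.065 ]] 0.12107155110037567 [ 0.4622 -0.3059  0.065 ]
164.308095557931
[ 0.46392504 -0.30674676  0.06      ] 0.15685761477357796
[ 0.47665599 -0.30994377  0.065     ]
t 2.78 turn -3.1387 shift [ 0.0282 -0.0019  0.1057] dist 0.109 tilt [ 3.1397e+00 -1.5000e-03  2.8706e+00] F [-0.   0.4 -0.2] w 0.0702 0.0
```

Emit:
{"api": "advance", "payload": {"segments": [{"xyz": [0,0.0015,0.03],"rz": -0.002,"jaw": 0.07},{"xyz": [0,0,0.03],"jaw": 0.07},{"xyz": [0,0,0.03],"jaw": 0.07},{"xyz": [0,0,0.0155],"jaw": 0.07},{"jaw": 0.07},{"jaw": 0},{"jaw": 0},{"jaw": 0},{"jaw": 0},{"jaw": 0},{"jaw": 0},{"jaw": 0},{"jaw": 0}], "squeeze": 60}}

```text
time: 3.87
tool_pos: [0.4509, -0.3028, 0.1115]
tool_rot: [3.139, 0.003, 2.87]
force: [2.4, 6.0, 6.6]
width: 0.0183
grip_force: 58.3
```

```bash
python3 -c "
from h import *
from station import env
go(env,.4485,-.3050,.2,np.radians(164.4))"
```

```text
t 3.87 turn 0.001 shift [ 0.0017 -0.0028 -0.1425] dist 0.143 tilt [3.1388 0.0032 2.8703] F [2.4 6.  6.6] w 0.0183 58.340452909469604
```

Emit:
{"api": "advance", "payload": {"segments": [{"xyz": [0,0,-0.02],"jaw": 0},{"xyz": [0,0,-0.035],"jaw": 0},{"xyz": [0,0,-0.035],"jaw": 0},{"xyz": [0,0,-0.035],"jaw": 0},{"xyz": [0,0,-0.025],"rz": 0.1,"jaw": 0},{"rz": 0.12,"jaw": 0},{"rz": 0.12,"jaw": 0},{"rz": 0.12,"jaw": 0},{"rz": 0.12,"jaw": 0},{"rz": 0.12,"jaw": 0},{"rz": 0.12,"jaw": 0},{"rz": 0.12,"jaw": 0},{"rz": 0.12,"jaw": 0},{"rz": 0.12,"jaw": 0},{"rz": 0.02,"jaw": 0},{"jaw": 0}]}}

```text
time: 5.2
tool_pos: [0.4496, -0.304, 0.2602]
tool_rot: [3.141, 0.001, 1.675]
force: [-0.3, 1.3, -1.1]
width: 0.0182
grip_force: 58.7
```

```bash
python3 -c "
from h import *
from station import env
go(env,.5783,.1013,.19,np.radians(95.7))"
```

```text
t 5.2 turn 0.0043 shift [0.3906 0.1683 0.0162] dist 0.426 tilt [3.1408e+00 7.0000e-04 1.6746e+00] F [-0.3  1.3 -1.1] w 0.0182 58.72792303562164
```

Emit:
{"api": "advance", "payload": {"segments": [{"xyz": [0.0355,0.0153,0],"rz": 0.004,"jaw": 0},{"xyz": [0.0355,0.0153,0],"jaw": 0},{"xyz": [0.0355,0.0153,0],"jaw": 0},{"xyz": [0.0355,0.0153,0],"jaw": 0},{"xyz": [0.0355,0.0153,0],"jaw": 0},{"xyz": [0.0355,0.0153,0],"jaw": 0},{"xyz": [0.0355,0.0153,0],"jaw": 0},{"xyz": [0.0355,0.0153,0],"jaw": 0},{"xyz": [0.0355,0.0153,0],"jaw": 0},{"xyz": [0.0355,0.0153,0],"jaw": 0},{"xyz": [0.0355,0.0153,0],"jaw": 0},{"jaw": 0},{"jaw": 0}]}}

```text
time: 6.28
tool_pos: [0.579, 0.103, 0.2596]
tool_rot: [3.141, 0.0, 1.675]
force: [-0.0, -0.6, -0.3]
width: 0.0179
grip_force: 58.8
```

Run:
```python
from h import *
from station import env
import pickle
W=env.camera_params("wrist");im=env.get_image("wrist");pickle.dump(W,open("w3.pkl","wb"))
cv2.imwrite("pics/w3.png",im)
go(env,.5783,.1013,.112,np.radians(95.7))
```

```text
t 6.33 turn 0.0022 shift [-0.0002 -0.0003  0.0935] dist 0.094 tilt [-3.1411e+00  8.0000e-04  1.6725e+00] F [-0.4 -0.6 -0.4] w 0.0181 58.77665877342224
```

View pics/w3.png

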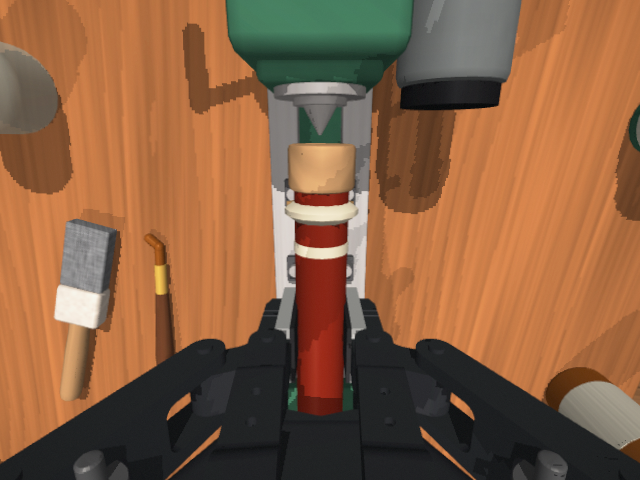

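The held rod is at column about 321 with its end edge at row 143, and the head tip is at (320,135), so the two are well aligned. Next I compute the exact offset.

Run:
```python
from h import *
import pickle
W=pickle.load(open("w3.pkl","rb"))
t=plane(W,[(320,135)],.115)[0]; a=np.radians(95.9);X=np.array([np.cos(a),np.sin(a),0]);Y=np.array([np.sin(a),-np.cos(a),0])
e=plane(W,[(321.5,143.5)],.203+.011)[0]; b=plane(W,[(321.5,205),(322,250)],.203+.0135)
print("tip",t,"end",e,"along gap",X@(t-e),"lateral tip-rod",Y@(t-e),"bead",X@(t-b[0])) 
bed=plane(W,[(272,160),(371,160),(277,290),(366,290)],.05);print("bed mids",(bed[0]+bed[1])/2,(bed[2]+bed[3])/2, "lat vs rod",Y@((bed[0]+bed[1])/2-e),Y@((bed[2]+bed[3])/2-e),np.linalg.norm(bed[0]-bed[1]))
```

```text
tip [0.57051948 0.17633023 0.115     ] end [0.57124387 0.17399752 0.214     ] along gap 0.0023948141028833658 lateral tip-rod -0.0004807681019133851 bead 0.021575736448166082
bed mids [0.57362873 0.1578481  0.05      ] [0.58529684 0.04786778 0.05      ] lat vs rod 0.0007121910954660877 0.0010133279313983149 0.07708615846390926
```

Emit:
{"api": "advance", "payload": {"segments": [{"xyz": [-0.004,0,0.02],"jaw": 0},{"xyz": [0,0,0.025],"jaw": 0},{"xyz": [0,0,0.02],"jaw": 0},{"xyz": [0,0,0.01],"jaw": 0},{"xyz": [0,0,0.005],"jaw": 0},{"xyz": [0,0,0.004],"jaw": 0},{"xyz": [0,0,0.003],"jaw": 0},{"xyz": [0,0,0.003],"jaw": 0},{"jaw": 0},{"jaw": 0}]}}

```text
time: 7.17
tool_pos: [0.5795, 0.0972, 0.1702]
tool_rot: [3.14, -0.0, 1.669]
force: [-0.6, 0.1, -0.3]
width: 0.0185
grip_force: 58.8
```

```bash
python3 -c "
from h import *
from station import env
go(env,.5783,.1013,.112,np.radians(95.7))"
```

```text
t 7.17 turn -0.0013 shift [ 0.0042 -0.0008  0.0042] dist 0.006 tilt [ 3.1405 -0.      1.669 ] F [-0.6  0.1 -0.3] w 0.0185 58.78102719783783
```

Not in contact yet, so I'll go down in small steps.

Emit:
{"api": "advance", "payload": {"segments": [{"xyz": [0,0,0.001],"jaw": 0},{"xyz": [0,0,0.001],"jaw": 0},{"jaw": 0}]}}

```text
time: 7.42
tool_pos: [0.5796, 0.0972, 0.1688]
tool_rot: [3.14, 0.0, 1.669]
force: [-1.4, -0.0, 4.4]
width: 0.0181
grip_force: 59.4
```

Emit:
{"api": "advance", "payload": {"segments": [{"xyz": [0,0,0.001],"jaw": 0},{"xyz": [0,0,0.001],"jaw": 0},{"jaw": 0}]}}

```text
time: 7.67
tool_pos: [0.5796, 0.0973, 0.1686]
tool_rot: [3.139, 0.0, 1.669]
force: [-4.4, -0.5, 14.2]
width: 0.0183
grip_force: 60.4
```

Emit:
{"api": "advance", "payload": {"segments": [{"xyz": [0,0,-0.001],"jaw": 0},{"jaw": 0.03},{"jaw": 0.045},{"jaw": 0.06},{"jaw": 0.06},{"xyz": [0,0,-0.03],"jaw": 0.06},{"xyz": [0,0,-0.04],"jaw": 0.06},{"xyz": [0,0,-0.04],"jaw": 0.06},{"jaw": 0.06},{"jaw": 0.06}]}}

```text
time: 8.5
tool_pos: [0.5805, 0.0972, 0.2793]
tool_rot: [3.135, 0.0, 1.669]
force: [0.0, 0.1, -1.2]
width: 0.06
grip_force: 0.0
```

Run:
```python
from h import *
from station import env
import pickle
W=env.camera_params("wrist");im=env.get_image("wrist");pickle.dump(W,open("w4.pkl","wb"))
cv2.imwrite("pics/w4.png",im)
k=(.5927,-.0664);go(env,*k,.16,np.radians(95.7))
```

```text
t 8.55 turn -0.0014 shift [-0.1641 -0.0029  0.0631] dist 0.176 tilt [ 3.1401 -0.      1.6688] F [ 0.2  0.7 -0.8] w 0.0602 0.0
```

View pics/w4.png

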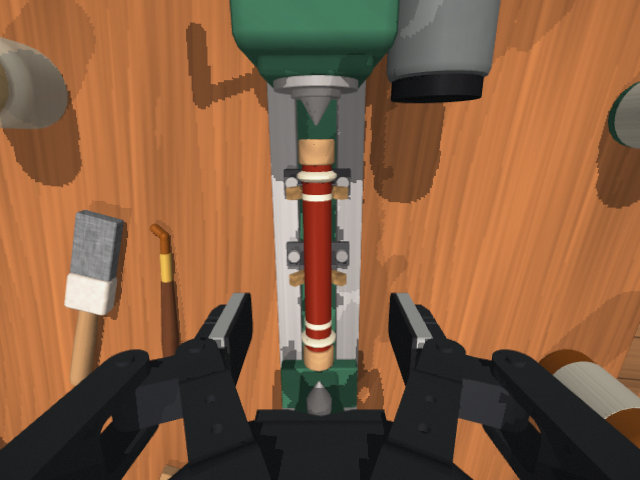

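The rod lies straight in both rests: its ends are at rows 140 and 370, and the centre tips at rows 125 and 382 sit clear of them. Now the knob.

Emit:
{"api": "advance", "payload": {"segments": [{"xyz": [-0.041,-0.0005,0],"rz": -0.001,"jaw": 0.06},{"xyz": [-0.041,-0.0005,0],"jaw": 0.06},{"xyz": [-0.041,-0.0005,0],"jaw": 0.06},{"xyz": [-0.041,-0.0005,0],"jaw": 0.06},{"xyz": [0,0,0.02],"jaw": 0.06},{"xyz": [0,0,0.02],"jaw": 0.06},{"xyz": [0,0,0.018],"jaw": 0.06},{"jaw": 0.06},{"jaw": 0},{"jaw": 0},{"jaw": 0},{"jaw": 0},{"jaw": 0},{"jaw": 0}], "squeeze": 60}}

```text
time: 9.72
tool_pos: [0.5962, -0.0659, 0.2199]
tool_rot: [3.134, 0.001, 1.67]
force: [5.9, 1.2, -3.2]
width: 0.0201
grip_force: 58.7
```

```bash
python3 -c "
from h import *
from station import env
go(env,.5927,-.0664,.16,np.radians(95.7))"
```

```text
t 9.72 turn -0.0003 shift [-0.0002 -0.0035  0.0059] dist 0.007 tilt [3.1339e+00 9.0000e-04 1.6700e+00] F [ 5.9  1.2 -3.2] w 0.0201 58.73089134693146
```

Emit:
{"api": "advance", "payload": {"segments": [{"xyz": [0.004,0.001,0],"jaw": 0},{"xyz": [0.008,0,0],"jaw": 0},{"xyz": [0.008,0,0],"jaw": 0},{"xyz": [0.008,0,0],"jaw": 0},{"xyz": [0.006,0,0],"jaw": 0},{"jaw": 0}]}}

```text
time: 10.22
tool_pos: [0.5928, -0.0325, 0.2199]
tool_rot: [3.136, 0.003, 1.671]
force: [4.7, -2.0, -1.7]
width: 0.0203
grip_force: 58.9
```

Emit:
{"api": "advance", "payload": {"segments": [{"xyz": [0.003,0,0],"jaw": 0},{"xyz": [0.002,0,0],"jaw": 0},{"xyz": [0.001,0,0],"jaw": 0},{"jaw": 0}]}}

```text
time: 10.55
tool_pos: [0.5923, -0.0276, 0.2199]
tool_rot: [3.136, 0.004, 1.671]
force: [4.4, -3.7, -0.7]
width: 0.0202
grip_force: 59.0
```

Emit:
{"api": "advance", "payload": {"segments": [{"xyz": [0.002,0,0],"jaw": 0},{"xyz": [0.002,0,0],"jaw": 0},{"jaw": 0}]}}

```text
time: 10.8
tool_pos: [0.5919, -0.0237, 0.2199]
tool_rot: [3.137, 0.004, 1.67]
force: [5.0, -3.6, -1.5]
width: 0.0202
grip_force: 59.0
```

Emit:
{"api": "advance", "payload": {"segments": [{"xyz": [0.002,0,0],"jaw": 0},{"xyz": [0.001,0,0],"jaw": 0},{"jaw": 0}]}}

```text
time: 11.05
tool_pos: [0.5917, -0.0218, 0.2199]
tool_rot: [3.137, 0.006, 1.671]
force: [3.6, -7.5, -2.2]
width: 0.0203
grip_force: 58.9
```

Emit:
{"api": "advance", "payload": {"segments": [{"xyz": [0.002,0,0],"jaw": 0},{"xyz": [0.001,0,0],"jaw": 0},{"jaw": 0}]}}

```text
time: 11.3
tool_pos: [0.5916, -0.021, 0.2199]
tool_rot: [3.137, 0.011, 1.671]
force: [4.2, -13.2, -2.7]
width: 0.0204
grip_force: 58.8
```

Emit:
{"api": "advance", "payload": {"segments": [{"xyz": [0.002,0,0],"jaw": 0},{"xyz": [0.002,0,0],"jaw": 0},{"jaw": 0}]}}

```text
time: 11.55
tool_pos: [0.5916, -0.02, 0.22]
tool_rot: [3.137, 0.017, 1.672]
force: [5.0, -22.1, -3.0]
width: 0.0205
grip_force: 58.7
```

Emit:
{"api": "advance", "payload": {"segments": [{"xyz": [0.002,0,0],"jaw": 0},{"xyz": [0.002,0,0],"jaw": 0},{"jaw": 0},{"jaw": 0}]}}

```text
time: 11.88
tool_pos: [0.5915, -0.0191, 0.22]
tool_rot: [3.137, 0.023, 1.672]
force: [5.7, -30.0, -4.9]
width: 0.0201
grip_force: 58.8
```

Emit:
{"api": "advance", "payload": {"segments": [{"xyz": [-0.005,0,0],"jaw": 0},{"xyz": [-0.005,0,0],"jaw": 0},{"jaw": 0}]}}

```text
time: 12.13
tool_pos: [0.5916, -0.0211, 0.2199]
tool_rot: [3.137, 0.004, 1.669]
force: [4.5, -7.5, -1.9]
width: 0.0208
grip_force: 59.3
```

Emit:
{"api": "advance", "payload": {"segments": [{"jaw": 0.03},{"jaw": 0.06},{"jaw": 0.06},{"jaw": 0.06},{"xyz": [0,0,-0.03],"jaw": 0.06},{"xyz": [0,0,-0.04],"jaw": 0.06},{"xyz": [-0.04,0,-0.02],"jaw": 0.06},{"xyz": [-0.03,0,0],"jaw": 0.06},{"jaw": 0.06},{"jaw": 0.06}]}}

```text
time: 12.97
tool_pos: [0.5961, -0.0861, 0.3074]
tool_rot: [3.141, -0.001, 1.668]
force: [0.2, 0.4, 0.3]
width: 0.0599
grip_force: 0.0
```

Run:
```python
from h import *
from station import env
import pickle
W=env.camera_params("wrist");im=env.get_image("wrist");pickle.dump(W,open("w5.pkl","wb"))
t=env.get_image("top");cv2.imwrite("pics/top5.png",t)
o=np.vstack([im[150:450,0:640],cv2.resize(t[190:260,185:385],(640,224),interpolation=2)])
cv2.imwrite("pics/w5.png",o)
s=env.get_image("scene");cv2.imwrite("pics/s5.png",s)
go(env,.4433,.3348,.152,np.radians(95.7))
```

```text
t 13.12 turn 0.0002 shift [ 0.4321 -0.11    0.1006] dist 0.457 tilt [-3.1401e+00 -1.5000e-03  1.6705e+00] F [0.3 0.  0.2] w 0.06 0.0
```

View pics/w5.png

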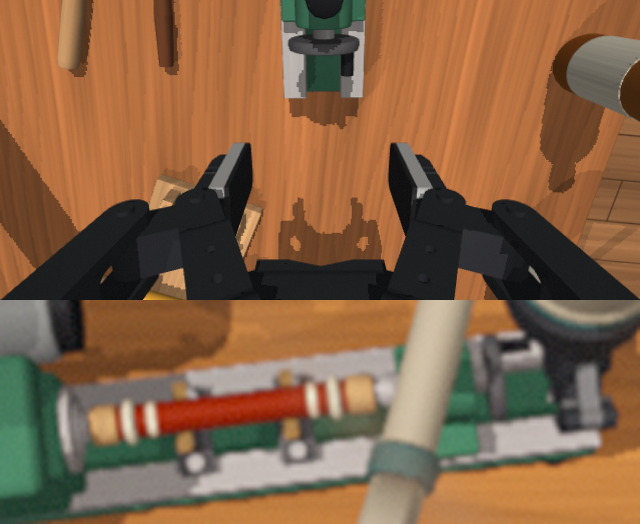

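The top crop shows the rod held between the headstock flange and the tail centre. I'll check both ends from the wrist camera on the way to the lever.

Emit:
{"api": "advance", "payload": {"segments": [{"xyz": [0.04,0,0],"jaw": 0.06},{"xyz": [0.04,0,0],"jaw": 0.06},{"xyz": [0.04,0,0],"jaw": 0.06},{"xyz": [0.04,0,0],"jaw": 0.06},{"jaw": 0.06},{"jaw": 0.06}]}}

```text
time: 13.62
tool_pos: [0.5794, 0.0772, 0.3069]
tool_rot: [-3.14, -0.001, 1.675]
force: [0.2, -1.2, 0.6]
width: 0.0601
grip_force: 0.0
```

Run:
```python
from h import *
from station import env
import pickle
W=env.camera_params("wrist");im=env.get_image("wrist");pickle.dump(W,open("w6.pkl","wb"))
cv2.imwrite("pics/w6.png",cv2.resize(im[60:460,230:430],None,fx=1.5,fy=1.5,interpolation=2))
a=np.radians(95.7);X=np.array([np.cos(a),np.sin(a),0])
m=mask(im,(84,130,60),(98,255,255),(280,60,360,460));c=max(cv2.findContours(m,0,1)[0],key=cv2.contourArea);print(cv2.minAreaRect(c))
go(env,.4433,.3348,.152,np.radians(95.7))
```

```text
((323.5, 201.5), (123.0, 27.0), 90.0)
t 13.67 turn 0.003 shift [ 0.2715 -0.11    0.1009] dist 0.31 tilt [-3.1406e+00  2.0000e-04  1.6733e+00] F [-0.8  0.6  0.8] w 0.0596 0.0
```

View pics/w6.png

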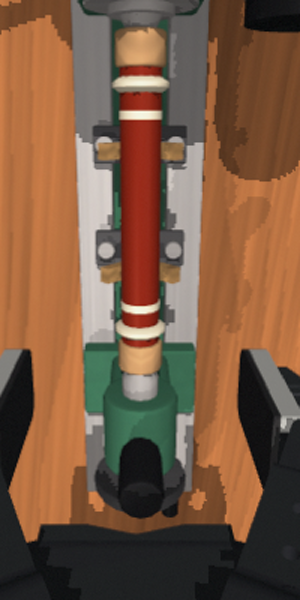

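Run:
```python
from h import *
import pickle
W=pickle.load(open("w6.pkl","rb"));O=np.array([.5783,.1013,0]);a=np.radians(95.7);X=np.array([np.cos(a),np.sin(a),0])
p=plane(W,[(323.3,80),(323.3,308)],.127);q=plane(W,[(323.3,140),(323.3,263)],.125)
print((p-O)@X,(q-O)@X,((q-O)@X).mean())
```

```text
[ 0.08382192 -0.08121658] [ 0.04643224 -0.04402798] 0.0012021302933239927
```

Emit:
{"api": "advance", "payload": {"segments": [{"xyz": [0.035,-0.0138,0],"rz": 0.003,"jaw": 0.05},{"xyz": [0.035,-0.0138,0],"jaw": 0.05},{"xyz": [0.035,-0.0138,0],"jaw": 0.05},{"xyz": [0.035,-0.0138,0],"jaw": 0.05},{"xyz": [0.035,-0.0138,0],"jaw": 0.05},{"xyz": [0.035,-0.0138,0],"jaw": 0.05},{"xyz": [0.035,-0.0138,0],"jaw": 0.05},{"xyz": [0.0365,-0.0134,0],"jaw": 0.05},{"jaw": 0.05},{"jaw": 0.05}]}}

```text
time: 14.5
tool_pos: [0.4434, 0.3442, 0.307]
tool_rot: [-3.141, 0.001, 1.669]
force: [0.6, -0.8, 0.8]
width: 0.0501
grip_force: 0.0
```

Run:
```python
from h import *
from station import env
import pickle
W=env.camera_params("wrist");im=env.get_image("wrist");pickle.dump(W,open("w7.pkl","wb"))
cv2.imwrite("pics/w7.png",im)
m=mask(im,(84,140,60),(96,255,255),(250,250,390,480))
c=max(cv2.findContours(m,0,1)[0],key=cv2.contourArea);print(cv2.minAreaRect(c),cv2.boundingRect(c))
go(env,.4433,.3348,.152,np.radians(95.7))
```

```text
((318.9999694824219, 276.5), (52.99999237060547, 23.999996185302734), 90.0) (307, 250, 25, 54)
t 14.55 turn -0.0027 shift [-0.0081 -0.0016  0.101 ] dist 0.101 tilt [3.1416e+00 1.3000e-03 1.6676e+00] F [ 0.2 -0.4  0.3] w 0.0497 0.0
```

View pics/w7.png

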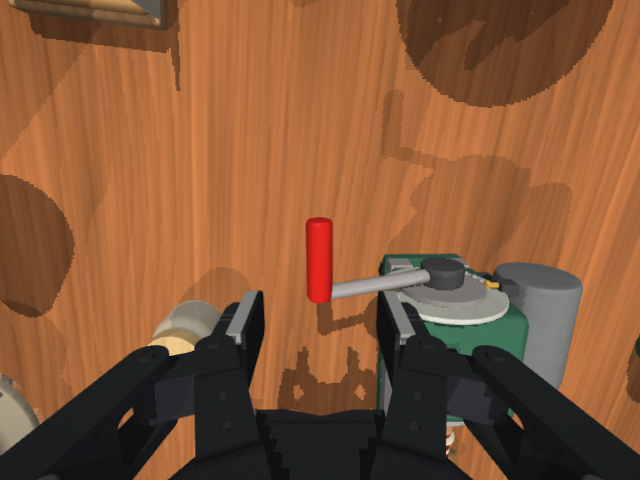

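The lever handle spans rows 218–303 at column 319, and the arm joins it at the lower end. Casting that to a point before descending.

Run:
```python
from h import *
from station import env
import pickle
W=pickle.load(open("w7.pkl","rb"))
p=plane(W,[(319.5,219),(319,302)],.154);print(p.round(4),p.mean(0),np.linalg.norm(p[0]-p[1]))
m=p.mean(0);go(env,m[0],m[1],.158,np.radians(95.7))
```

```text
[[0.4401 0.3653 0.154 ]
 [0.4456 0.3057 0.154 ]] [0.44283804 0.33549934 0.154     ] 0.059807511708870637
t 14.55 turn -0.0027 shift [-0.0074 -0.002   0.095 ] dist 0.095 tilt [3.1416e+00 1.3000e-03 1.6676e+00] F [ 0.2 -0.4  0.3] w 0.0497 0.0
```

Emit:
{"api": "advance", "payload": {"segments": [{"xyz": [0.001,-0.002,0.035],"jaw": 0.05},{"xyz": [0,0,0.035],"jaw": 0.05},{"xyz": [0,0,0.02],"jaw": 0.05},{"xyz": [0,0,0.005],"jaw": 0.05},{"jaw": 0.05},{"jaw": 0},{"jaw": 0},{"jaw": 0},{"jaw": 0},{"jaw": 0}], "squeeze": 40}}

```text
time: 15.38
tool_pos: [0.4423, 0.3444, 0.2139]
tool_rot: [3.139, -0.001, 1.667]
force: [-0.5, -1.7, 4.6]
width: 0.0167
grip_force: 40.1
```

Emit:
{"api": "advance", "payload": {"segments": [{"xyz": [0,-0.0038,0.0125],"jaw": 0},{"xyz": [0,-0.0022,0.0125],"jaw": 0},{"xyz": [0,-0.0007,0.0125],"jaw": 0},{"xyz": [0,0.0008,0.0125],"jaw": 0},{"jaw": 0}]}}

```text
time: 15.8
tool_pos: [0.4362, 0.3439, 0.1625]
tool_rot: [3.14, -0.0, 1.668]
force: [-2.8, -1.8, 11.1]
width: 0.0164
grip_force: 44.5
```

Emit:
{"api": "advance", "payload": {"segments": [{"xyz": [0,0.0023,0.0125],"jaw": 0},{"xyz": [0,0.004,0.0125],"jaw": 0},{"jaw": 0},{"jaw": 0}]}}

```text
time: 16.13
tool_pos: [0.4412, 0.3443, 0.1375]
tool_rot: [-3.139, 0.0, 1.667]
force: [-3.6, -0.8, 5.1]
width: 0.0169
grip_force: 46.5
```

Emit:
{"api": "advance", "payload": {"segments": [{"xyz": [0,0.0003,0.001],"jaw": 0},{"jaw": 0},{"jaw": 0}]}}

```text
time: 16.38
tool_pos: [0.4413, 0.3444, 0.137]
tool_rot: [-3.14, 0.0, 1.667]
force: [-4.1, 0.4, 6.0]
width: 0.0168
grip_force: 46.7
```

Emit:
{"api": "advance", "payload": {"segments": [{"xyz": [0,0.0003,0.001],"jaw": 0},{"jaw": 0},{"jaw": 0}]}}

```text
time: 16.63
tool_pos: [0.4415, 0.3444, 0.1363]
tool_rot: [-3.14, 0.0, 1.667]
force: [-4.3, -1.1, 7.7]
width: 0.0165
grip_force: 46.8Traceback (most recent call last):
```

Run:
```python
from h import *
from station import env
im=env.get_image("scene");t=env.get_image("top");w=env.get_image("wrist")
T=env.camera_params("top");S=env.camera_params("scene")
m=mask(im,(84,140,60),(97,255,255),(430,180,520,290));c=max(cv2.findContours(m,0,1)[0],key=cv2.contourArea);print(cv2.minAreaRect(c))
print(proj(S,[[.4428,.3355,.152],[.4428,.3355,.077]]))
o=np.vstack([cv2.resize(im[170:300,420:540],(369,400)),]);o=np.hstack([o,w[80:480,200:600]])
cv2.imwrite("pics/f1.png",o)
```

```text
  File "<stdin>", line 5, in <module>
ValueError: max() iterable argument is empty
```

Emit:
{"api": "advance", "payload": {"segments": [{"xyz": [0,0,0.001],"jaw": 0},{"xyz": [0,0,0.001],"jaw": 0},{"jaw": 0},{"jaw": 0}]}}

```text
time: 17.12
tool_pos: [0.442, 0.3445, 0.1348]
tool_rot: [-3.141, -0.0, 1.668]
force: [-4.6, -0.5, 10.3]
width: 0.0163
grip_force: 47.0
```

Run:
```python
from h import *
from station import env
im=env.get_image("scene");w=env.get_image("wrist")
S=env.camera_params("scene")
print(proj(S,[[.4428,.3355,.152],[.4428,.3355,.077],[.538,.345,.115]]))
o=np.hstack([cv2.resize(im[170:300,420:540],(369,400)),w[80:480,200:600]])
cv2.imwrite("pics/f1.png",o)
```

```text
[[467.16849087 215.20988686]
 [461.47831039 243.63470561]
 [483.6782033  251.11023739]]
```

View pics/f1.png

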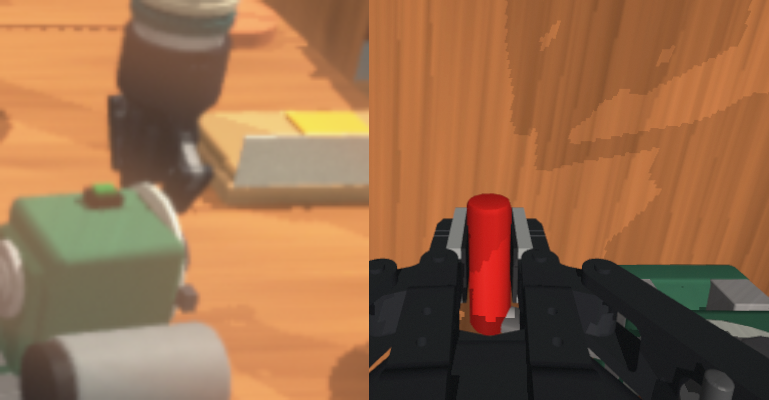

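The red handle is still centred between the pads, with its end at wrist pixel (320,273). I'll use that to work out its height.

Run:
```python
from h import *
from station import env
import pickle
w=env.get_image("wrist");W=env.camera_params("wrist");W7=pickle.load(open("w7.pkl","rb"));i7=cv2.imread("pics/w7.png")
def top(im,b):
    m=mask(im,(84,140,60),(96,255,255),b);c=max(cv2.findContours(m,0,1)[0],key=cv2.contourArea).reshape(-1,2)
    return c[:,0][c[:,1]<c[:,1].min()+8].mean(),c[:,1].min()
a=top(i7,(290,200,345,310));b=top(w,(290,200,350,420));print(a,b)
for z0 in(.143,.146):
    e=plane(W7,[a],z0)[0];c,d=ray(W,[b]);s=(e[1]-c[1])/d[0,1];print(e,c+s*d[0])
print(env.get_state()["force"])
```

```text
(np.float64(318.93939393939394), np.int32(217)) (np.float64(319.9756097560976), np.int32(273))
[0.4397832  0.36402275 0.143     ] [0.43927106 0.36402275 0.07045336]
[0.43972484 0.36471691 0.146     ] [0.43920443 0.36471691 0.07216199]
[-4.96650062 -0.65881606  9.99844942]
```

Emit:
{"api": "advance", "payload": {"segments": [{"xyz": [0,0,0.001],"jaw": 0},{"xyz": [0,0,0.001],"jaw": 0},{"jaw": 0}], "squeeze": 70}}

```text
time: 17.52
tool_pos: [0.4425, 0.3446, 0.1332]
tool_rot: [3.14, -0.0, 1.668]
force: [-4.3, -2.7, 12.7]
width: 0.0162
grip_force: 68.0
```

Emit:
{"api": "advance", "payload": {"segments": [{"xyz": [0,0,0.001],"jaw": 0},{"xyz": [0,0,0.001],"jaw": 0},{"jaw": 0}]}}

```text
time: 17.77
tool_pos: [0.4431, 0.3446, 0.1318]
tool_rot: [3.139, -0.001, 1.668]
force: [-5.2, -3.2, 14.9]
width: 0.0158
grip_force: 68.2
```

Emit:
{"api": "advance", "payload": {"segments": [{"xyz": [0,0,0.001],"jaw": 0},{"xyz": [0,0,0.001],"jaw": 0},{"jaw": 0}]}}

```text
time: 18.02
tool_pos: [0.4436, 0.3447, 0.1303]
tool_rot: [3.137, -0.001, 1.668]
force: [-3.3, -3.0, 15.9]
width: 0.0157
grip_force: 68.4
```

```bash
python3 - <<'E'
from h import *
from station import env
import pickle
w=env.get_image("wrist");W=env.camera_params("wrist");W7=pickle.load(open("w7.pkl","rb"))
cv2.imwrite("pics/w8.png",w)
m=mask(w,(84,140,60),(96,255,255),(290,200,350,420));c=max(cv2.findContours(m,0,1)[0],key=cv2.contourArea).reshape(-1,2)
b=(320,c[:,1].min());c,d=ray(W,[b]);print(b,c+(.364-c[1])/d[0,1]*d[0])
E
```

```text
(320, np.int32(274)) [0.44114497 0.364      0.06633253]
```

Emit:
{"api": "advance", "payload": {"segments": [{"xyz": [0,0,0.001],"jaw": 0},{"xyz": [0,0,0.001],"jaw": 0},{"jaw": 0}]}}

```text
time: 18.32
tool_pos: [0.4437, 0.3447, 0.1289]
tool_rot: [3.138, -0.001, 1.668]
force: [-3.6, -4.2, 20.3]
width: 0.0159
grip_force: 70.9
```

Emit:
{"api": "advance", "payload": {"segments": [{"xyz": [0,0,0.001],"jaw": 0},{"xyz": [0,0,0.001],"jaw": 0},{"jaw": 0}]}}

```text
time: 18.57
tool_pos: [0.4438, 0.3447, 0.1285]
tool_rot: [3.137, -0.001, 1.668]
force: [-4.7, -4.8, 29.6]
width: 0.0162
grip_force: 71.9
```

```bash
python3 - <<'E'
from h import *
from station import env
w=env.get_image("wrist");W=env.camera_params("wrist")
cv2.imwrite("pics/w9.png",w)
m=mask(w,(84,140,60),(96,255,255),(290,200,350,420));c=max(cv2.findContours(m,0,1)[0],key=cv2.contourArea).reshape(-1,2)
b=(320,c[:,1].min());c,d=ray(W,[b]);print(b,c+(.364-c[1])/d[0,1]*d[0])
E
```

```text
(320, np.int32(275)) [0.44134439 0.364      0.06535636]
```

Emit:
{"api": "advance", "payload": {"segments": [{"xyz": [0,0,-0.001],"jaw": 0},{"jaw": 0},{"jaw": 0}]}}

```text
time: 18.87
tool_pos: [0.4437, 0.3447, 0.1288]
tool_rot: [3.137, -0.001, 1.668]
force: [-4.4, -4.9, 26.7]
width: 0.0158
grip_force: 71.5
```

```bash
python3 - <<'E'
from h import *
from station import env
t=env.get_image("top")
for i in(cv2.imread("pics/top5.png"),t):
    print(rect(mask(i,(84,150,70),(98,255,255),(215,200,305,245))))
print(cv2.absdiff(t,cv2.imread("pics/top0.png"))[295:312,280:370].mean(),env.get_state()["force"],env.get_state()["time"])
E
```

```text
((256.9185485839844, 223.82806396484375), (9.927337646484375, 46.0267448425293), 83.0887680053711)
((256.9185485839844, 223.82806396484375), (9.927337646484375, 46.0267448425293), 83.0887680053711)
13.46078431372549 [-4.91761679 -4.37512075 25.29924851] 18.9167
```

```bash
python3 -c "
from station import env
print(env.job_done())"
```

```text
the job is handed in; nothing more can be done
None
```

I handed the job in at about 19 s: the red colonnette is home between both centres, the rod and tailstock are released, and the speed lever is held at its end stop, just past the third click. I viewed 12 pictures, over the limit of 10. I never touched the gilded colonnette or the burnisher, but did not check their final positions closely.

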